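# Switch on the cup warmer under the mug

## Task

Set the cup warmer going for the mug: push down the near half of the wide main switch first, then the near half of the narrow switch at the same end of the panel as the plate the mug stands on, and then press the round start button fully down and let it come up again. Leave the other narrow switch off. Use the fingertips only: pick nothing up, and leave the mug, the dish and the other things standing where they are.

Things in the scene. Friction and masses are not known exactly. Their poses are not given: they have to be found in the camera images.
- warmer: cup warmer, low white box fixed to the cooktop, 250 x 300 x 46 mm: two round dark plates on its far part, aluminium panel (43 mm high) along its near edge. Origin: centre of its underside; x away from the robot (yaw up to 0.25 rad), y left. On the panel, left to right (y in mm): narrow left switch 105, wide main switch 36, start button -36, narrow right switch -105; all at x = -82.
- left_plate (a point): centre of the top of the left warming plate, 110 mm across, 46 mm above the cooktop; the narrow left switch serves it; at warmer (45, 71, 46) mm
- right_plate (a point): centre of the top of the right warming plate, the same size, served by the narrow right switch; at warmer (45, -71, 46) mm
- main_switch_near (a point): top of the near half of the main switch, where it is pressed: 19 mm from the pivot line towards the robot, mid-width. Black rocker 46 mm wide (warmer y), 60 mm long (warmer x), pivot across its middle at warmer (-82, 36, 48) mm. Off, this point is 6 mm above the pivot; on, level with it (48 mm above the cooktop, 5 mm above the panel).
- main_switch (a joint): rocker switch of the whole warmer (the wide one); values in rad: 0 = off (near half standing up, far half level), 0.32 = on (near half pressed level). It is stiff (about 1.2 N at its near edge, 2 N at the point given) and stays where it is left.
- left_switch_near (a point): top of the near half of the left plate switch, where it is pressed: 19 mm from the pivot line towards the robot, mid-width. Black rocker 24 mm wide (warmer y), 60 mm long (warmer x), pivot across its middle at warmer (-82, 105, 48) mm. Off, this point is 6 mm above the pivot; on, level with it (48 mm above the cooktop, 5 mm above the panel).
- left_switch (a joint): rocker switch of the left plate (narrow); values in rad: 0 = off (near half standing up, far half level), 0.32 = on (near half pressed level). It is stiff (about 1.2 N at its near edge, 2 N at the point given) and stays where it is left.
- right_switch_near (a point): top of the near half of the right plate switch, where it is pressed: 19 mm from the pivot line towards the robot, mid-width. Black rocker 24 mm wide (warmer y), 60 mm long (warmer x), pivot across its middle at warmer (-82, -105, 48) mm. Off, this point is 6 mm above the pivot; on, level with it (48 mm above the cooktop, 5 mm above the panel).
- right_switch (a joint): rocker switch of the right plate (narrow); values in rad: 0 = off (near half standing up, far half level), 0.32 = on (near half pressed level). It is stiff (about 1.2 N at its near edge, 2 N at the point given) and stays where it is left.
- start_top (a point): centre of the top of the round black start button, 26 mm across, in a round grey housing (42 mm across) on the panel: 65 mm above the cooktop and 10 mm above the housing when up; it moves with the button, which is pressed straight down
- start (a joint): start button, m pressed: 0 = up, 0.006 = fully down; spring, 1.2 N to start, 4 N fully down, then a hard stop; comes up again when let go
- mug: white mug with a handle, 82 x 112 x 94 mm, standing on one of the two plates (either one, handle roughly to the right). Origin: underside, centre of the whole outline with handle; the round body's axis lies 15 mm from it, at mug y = +15 (handle towards mug -y).
- dish: small empty white ceramic dish without handle, 86 mm across, 45 mm high, on the other plate. Origin: centre of its underside.
- pepper_jar: spice jar with a broad cap, 50 mm across, 110 mm high, right of the warmer. Origin: centre of its underside.
- oil_bottle: small slender oil bottle, 40 mm across, 146 mm high, left of the warmer. Origin: centre of its underside.
- seed_jar: short spice jar, 37 mm across, 84 mm high, left of the warmer, nearer the robot than the oil bottle. Origin: centre of its underside.

How it is judged (in metres and radians):
On the way, in this order (a step that is already met when the one before it is completed fails the run):
1. the main switch is on (value of joint main_switch above 0.24 rad), for 0.1 s.
2. the switch of the mug's plate is on (((horizontal distance between mug and left_plate below 0.05 m and value of joint left_switch above 0.24 rad) or (horizontal distance between mug and right_plate below 0.05 m and value of joint right_switch above 0.24 rad))), for 0.1 s.
3. the start button is pressed down (value of joint start above 0.0042 m), for 0.05 s.
At the end, for the whole second after the job is handed in: Main switch and the switch of the mug's plate are on (past 0.24 of 0.32 rad), the other plate's switch is off (under 0.10 rad), the start button is up again (under 1.5 mm), and the mug stands upright and still on its plate within 20 mm of where it was (value of joint main_switch above 0.24 rad and ((horizontal distance between mug and left_plate below 0.05 m and value of joint left_switch above 0.24 rad and value of joint right_switch below 0.1 rad) or (horizontal distance between mug and right_plate below 0.05 m and value of joint right_switch above 0.24 rad and value of joint left_switch below 0.1 rad)) and value of joint start below 0.0015 m and angle between mug's own z axis and vertical below 0.1 rad and linear speed of mug below 0.02 m/s and distance of mug from where it was at the start of the episode below 0.02 m); the robot touches nothing.
It fails at once if a plate switch is turned on while the main switch is off (value of joint main_switch below 0.16 rad and value of joint any of left_switch, right_switch above 0.16 rad).
It fails at once if the switch of the plate without the mug is turned on ((horizontal distance between mug and left_plate below 0.05 m and value of joint right_switch above 0.16 rad) or (horizontal distance between mug and right_plate below 0.05 m and value of joint left_switch above 0.16 rad)).
It fails at once if the start button is pressed before both switches are on (value of joint start above 0.0042 m and (value of joint main_switch below 0.16 rad or value of joint each of left_switch, right_switch below 0.16 rad)).
It fails at once if the mug or the dish is lifted, carried or shoved more than 20 mm (distance of any of mug, dish from where it was at the start of the episode above 0.02 m).
It fails at once if a jar or the bottle is lifted, carried, shoved or knocked over (moved more than 25 mm, or tipped) (distance of any of pepper_jar, oil_bottle, seed_jar from where it was at the start of the episode above 0.025 m or angle between any of pepper_jar, oil_bottle, seed_jar's own z axis and vertical above 0.5 rad).
It also fails if it takes over 38 s, if anything falls off the work surface, if the arm or the gripper's body presses on something with over 40 N, if the wrist force passes 120 N, or if a joint passes its speed limit or range.

## Robot

A 6-joint arm with a two-finger parallel gripper is mounted at the origin on a cart in front of the work surface, level with it; the furniture and walls round the work are solid. World frame = base frame: x ahead of the robot, y to its left, z up, the work surface at z = 0. Lengths are in mm, angles in rad, forces in N, time in s.
With the tool pointing down it reaches from about 275 to 1000 mm from the base axis. Payload 8.4 kg.
Tool frame: the origin (TCP) lies on the centre line of the jaws, within the pads' length; the fingertips stand r.tip_reach ahead of it and the grasp point (between the pads) lies 3 mm ahead of it (r.tip_reach is the distance from the TCP to the fingertips, in mm); z points along the fingers, y is the direction in which the jaws open and shut (so a half turn about z gives the same grasp; the last joint's range is limited). The gripper opens to 85 mm and grips with 20 to 120 N. Pads are 22 mm wide; open, the fingers measure 114 mm over their backs; the gripper's body (76 mm by 85 mm) begins 54 mm behind the grasp point. The pads swing forward as they close: fully open they stand 13 mm farther back than shut.
Start: joints at [-1.123, 0.353, 1.633, -0, 1.155, -0.002], TCP at [271.74, -562.837, 253.281] pointing down, gripper open.
Joint ranges: [-2.63, 2.63], [-0.92, 2.1], [0.06, 2.66], [-1.3, 4.44], [0, 2.69], [-3.02, 3.02]. Speed limits (rad/s): [2.22, 2.22, 2.79, 3.14, 3.14, 3.14].

## Interface

Orientations are given as [roll, pitch, yaw] about the fixed x, y, z axes, in that order (R = Rz(yaw) Ry(pitch) Rx(roll)).
In Python, from rig import sense, optics, r, nets gives the robot as it stands. The module is installed in compiled form; this text tells all that it offers.
- The arm moves only by the tool carry_out, never from a script. Its argument "increments" is a list that holds one entry, the list of rows, each a list of 6 numbers: the shift along the tool's x, y, z normalised to -1 to 1, where 1 is 40 cm, then the turn, a rotation vector about the tool's x, y, z normalised to -1 to 1, where 1 is 60 degrees. A call has 1 to 5 rows; each row is the pose to reach, as a shift and turn from the pose commanded when the call began, along the tool's axes at that moment; what a row does not reach only later rows make up. A row lasts 1/12 s, in which the tool goes at most 41.7 mm and 7.16 degrees, less where a joint would pass 70% of its speed; a pose out of reach is approached as far as the arm can. A call with a number of a shift or a turn outside -1 to 1 is refused whole. A call with a gripper value outside its range is refused whole. "hand" is the closure, from 0 (fully open) to 1 (shut), set as the call begins (left out, the last holds). The fingers move at their own pace and stop on an object; "squeeze" is the grip in N (left out, the last holds). Time passes only in rows, so rows that repeat a pose let the fingers close. It gives the time, the measured TCP pose, the force and the opening at its end, in the units of the state.
- sense(): the state, without advancing time (a new reading comes with each control period).
- optics.grab_frame(name): name is "scene" or "top" or "wrist"; returns a dict with "img" (420x560x3 uint8, red, green, blue), "range_z" (420x560 float32, mm along the optical axis (not along the pixel's ray), 0 where there is no reading), "fov_y" (degrees; the focal length in pixels is half the picture's height over the tangent of half this angle, whatever the lens; pixels are square), "cx", "cy" (the principal point, pixels), "R" (3x3) and "t" (3): a world point X has camera coordinates R X + t. Camera axes: x right, y down, z forward; pixel columns grow to the right and rows downward; lengths in mm; the calibration is good to about 2 mm. The wrist camera is an equidistant fisheye: a pixel r from the principal point sees the ray r / f radians off the axis. A picture is of the moment at which its call begins.
- r.sign_off(): hands the job in, once; it reports no verdict.
Trained networks look in the newest picture that a camera, given by its name, has taken for a name from the list of things; names that differ only in an ending like _2 or _b are one class to them, and where a whole thing is asked for, a point or a joint stands for the part that bears it (a point fixed in the world has none). Each returns a list of dicts, best first, with "confidence" (0 to 1); they miss things now and then, are a little off and sometimes report something else, mostly with a low value. They report only what shows in the picture. A call takes as long as a camera call.
- nets.trace(target, camera): "mask" (420x560 bool, what is visible of it).
- nets.tip_of(target, camera): "point" ([x, y, z] in mm, in world coordinates, good to about 4 mm: a listed point, or the origin of a listed thing).
The state is a dict: "clock": time; "qpos": joint angles; "qvel": joint speeds; "joint_efforts": joint torques, N m; "eef_pos": TCP position; "tcp_rot": TCP orientation; "contact_force": force on the tool from outside, world axes, zero at the start; "wrist_torque": the same for the moment, N m; "opening": opening from 0.0 (shut) to 1.0 (fully open).
Only numpy, scipy, OpenCV 4.12 (cv2) and the standard library are available. Lean on these libraries where they do the work, as an engineer would, in place of code of your own. Each camera call takes 0.05 s, during which the arm holds its last target.

## Working session

There is one attempt and no reset: what is moved stays moved. The work goes in short steps, Python scripts to look and compute and a tool call to move; the robot and the scene stay as the last step left them, time stands still between calls to the robot, and variables do not carry over. Pictures are saved under pics/ and viewed, and the job is handed in when it is done.

Besides the shell and the picture viewer there is one more tool, called after "Request:" as name(argument=value, ...) on one line, values as JSON. carry_out: Moves the arm, as the interface text tells. Its arguments: {"type":"object","properties":{"increments":{"type":"array","items":{"type":"array","items":{"type":"array","items":{"type":"number","minimum":-1,"maximum":1}}}},"hand":{"type":"number"},"squeeze":{"type":"number"}},"required":["increments"]}

```bash
mkdir -p pics
cat > h.py <<'E'
import numpy as np, cv2
from rig import sense, optics, r, nets
def save(n,f): cv2.imwrite(f'pics/{n}.png', f['img'][:,:,::-1])
E
python3 - <<'E'
from h import *
s=sense(); print(s['clock'],s['eef_pos'],s['tcp_rot'],s['contact_force'],s['opening'],r.tip_reach)
for c in ['scene','top']:
    f=optics.grab_frame(c); save(c+'0',f)
    for t in ['warmer','main_switch_near','left_switch_near','right_switch_near','start_top','left_plate','right_plate','mug','dish','pepper_jar','oil_bottle','seed_jar']:
        o=nets.tip_of(t,c)
        print(c,t,[(np.round(d['point']).tolist(),round(d['confidence'],2)) for d in o[:2]])
print(sense()['clock'])
E
```

```text
0.0 [ 271.54332343 -562.44159917  252.55966669] [-3.14021549e+00  2.71064804e-05  4.49828306e-01] [-0.90295434 -0.57069224 -0.17798839] 0.999754246789863 22.0
scene warmer [([554.0, 99.0, 0.0], 0.71)]
scene main_switch_near [([447.0, 109.0, 50.0], 0.85)]
scene left_switch_near [([429.0, 183.0, 55.0], 0.56), ([614.0, 34.0, 42.0], 0.16)]
scene right_switch_near [([480.0, -23.0, 56.0], 0.55)]
scene start_top [([483.0, 47.0, 62.0], 0.49)]
scene left_plate [([577.0, 181.0, 41.0], 0.75)]
scene right_plate [([608.0, 38.0, 42.0], 0.57)]
scene mug [([620.0, 31.0, 42.0], 0.8), ([554.0, 104.0, 0.0], 0.25)]
scene dish []
scene pepper_jar [([674.0, -67.0, 1.0], 0.83)]
scene oil_bottle []
scene seed_jar [([490.0, 290.0, -2.0], 0.77)]
top warmer [([551.0, 100.0, -2.0], 0.86), ([585.0, 174.0, 45.0], 0.56)]
top main_switch_near [([445.0, 110.0, 54.0], 0.65)]
top left_switch_near [([432.0, 177.0, 55.0], 0.82)]
top right_switch_near [([483.0, -25.0, 53.0], 0.68)]
top start_top [([482.0, 44.0, 68.0], 0.5)]
top left_plate [([575.0, 179.0, 46.0], 0.66)]
top right_plate []
top mug [([618.0, 37.0, 43.0], 0.93)]
top dish [([583.0, 175.0, 47.0], 0.79), ([679.0, -66.0, 1.0], 0.74)]
top pepper_jar [([675.0, -63.0, 1.0], 0.94)]
top oil_bottle [([564.0, 306.0, 4.0], 0.89)]
top seed_jar [([493.0, 290.0, -2.0], 0.65), ([551.0, 103.0, 2.0], 0.36)]
1.3
```

View pics/scene0.png

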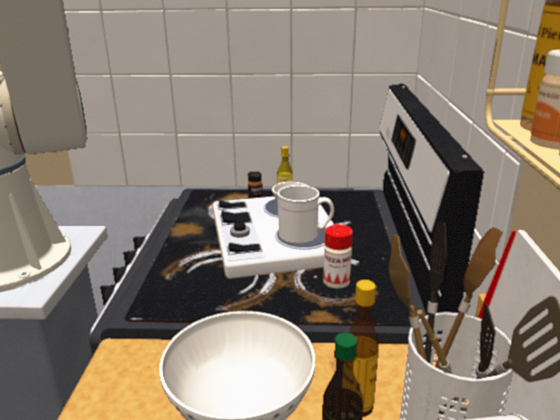

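View pics/top0.png

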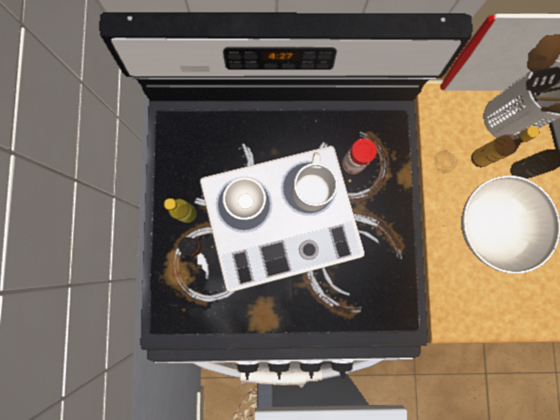

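Run:
```python
from h import *
# fit yaw, xy from nets
L={'m':(-101,36,[(447,109),(445,110)]),'l':(-101,105,[(429,183),(432,177)]),'r':(-101,-105,[(480,-23),(483,-25)]),'s':(-82,-36,[(483,47),(482,44)]),'lp':(45,71,[(577,181),(575,179)]),'rp':(45,-71,[(608,38)]),'w':(0,0,[(554,99),(551,100)])}
A=[];B=[]
for x,y,ps in L.values():
    for p in ps: A.append((x,y));B.append(p)
A=np.array(A,float);B=np.array(B,float)
a=A-A.mean(0);b=B-B.mean(0)
yaw=np.arctan2((a[:,0]*b[:,1]-a[:,1]*b[:,0]).sum(),(a*b).sum())
R=np.array([[np.cos(yaw),-np.sin(yaw)],[np.sin(yaw),np.cos(yaw)]])
t=B.mean(0)-R@A.mean(0)
print(yaw,t,np.round(B-(A@R.T+t),1).tolist())
for k,(x,y,_) in L.items(): print(k,R@[x,y]+t)
# measure: depth-derived points from top: dark rocker masks
f=optics.grab_frame('top')
F=210/np.tan(np.radians(f['fov_y']/2))
def w(u,v,z): 
    c=np.stack([(u-f['cx'])*z/F,(v-f['cy'])*z/F,z],-1); return (c-f['t'])@f['R']
for n in ['main_switch','left_switch','right_switch','start']:
    for d in nets.trace(n,'top')[:2]:
        v,u=np.nonzero(d['mask']); z=f['range_z'][v,u]; k=z>0
        P=w(u[k].astype(float),v[k].astype(float),z[k]); 
        q=P[(P[:,2]>38)]
        print(n,round(d['confidence'],2),len(u),u.mean(),v.mean(),np.median(P,0).round(1),P.min(0).round(),P.max(0).round(),
          'warmer frame', ((q.mean(0)[:2]-t)@R).round(1))
print(-f['R'].T@f['t'])
```

```text
0.24098562643060287 [552.27656883 100.12313077] [[1.4, -2.0], [-0.6, -1.0], [-0.1, 5.0], [2.9, -1.0], [0.7, 2.9], [3.7, 0.9], [1.8, 1.4], [0.8, -1.6], [-2.0, 1.2], [-4.0, -0.8], [-4.9, -3.9], [1.7, -1.1], [-1.3, -0.1]]
m [445.60338797 110.97819797]
l [429.13585575 177.98431995]
r [479.25443206 -25.94735564]
s [481.23786097  45.5933042 ]
lp [579.03136161 179.8111541 ]
rp [612.92106559  41.91449728]
w [552.27656883 100.12313077]
main_switch 0.78 614 275.1954397394137 258.0325732899023 [464.4 113.8  49.9] [432.  88.  42.] [498. 141.  61.] warmer frame [-82.2  34. ]
left_switch 0.88 353 242.5127478753541 266.8073654390935 [446.7 181.4  50.2] [418. 163.  42.] [477. 199.  59.] warmer frame [-82.8 103.5]
right_switch 0.86 360 340.02222222222224 241.44166666666666 [498.3 -21.7  49.8] [467. -39.  41.] [528.  -4.  60.] warmer frame [ -82.3 -105.2]
start 0.68 105 309.0095238095238 249.34285714285716 [481.6  44.7  65.7] [470.  34.  62.] [492.  55.  69.] warmer frame [-82.4 -36.8]
[452.98259582 126.22813228 916.75378653]
```

The mug (scene px 297,212; top px 315,185) stands on the right plate, the dish (245,200) on the left one. The bottle and jars are clear of the panel. Both views and the depth masks agree to about 3 mm on the warmer pose, x 552, y 100, yaw 0.24. That makes the narrow right switch the one to press.

```bash
cat >> h.py <<'E'
from scipy.spatial.transform import Rotation as Ro
YAW=0.241; T=np.array([552.3,100.1])
def wm(x,y,z):
    c,s=np.cos(YAW),np.sin(YAW); return np.array([T[0]+c*x-s*y,T[1]+s*x+c*y,z])
def plan(x,y,tipz):
    s=sense(); R=Ro.from_euler('xyz',s['tcp_rot'])
    G=wm(x,y,tipz+r.tip_reach); d=R.inv().apply(G-s['eef_pos'])/400
    q=(R.inv()*Ro.from_euler('xyz',[np.pi,0,YAW])).as_rotvec()/np.radians(60)
    c,si=np.cos(YAW),np.sin(YAW); e=s['eef_pos'][:2]-T
    print('clock',round(s['clock'],2),'tip in warmer',np.round([c*e[0]+si*e[1],-si*e[0]+c*e[1],s['eef_pos'][2]-r.tip_reach],1),'rot',s['tcp_rot'].round(3),'F',s['contact_force'].round(1),'op',round(s['opening'],2))
    print('goal',G.round(1),'inc',d.round(4),q.round(4))
E
python3 -c "
from h import *
plan(-102,36,200)"
```

```text
clock 1.55 tip in warmer [-430.7 -576.8  231.3] rot [ 3.142 -0.     0.45 ] F [ 0.9 -0.2  0.6] op 1.0
goal [444.7 110.7 222. ] inc [ 1.1214 -1.3285  0.0782] [ 0.     -0.      0.1994]
```

Request:
carry_out(increments=[[[0.56,-0.66,0,0,0,0.2],[0.56,-0.66,0,0,0,0.2],[0.56,-0.66,0,0,0,0.2],[0.56,-0.66,0,0,0,0.2],[0.56,-0.66,0,0,0,0.2]]], hand=1)

```text
clock: 1.97
eef_pos: [324.0, -359.4, 253.3]
tcp_rot: [3.141, -0.0, 0.24]
contact_force: [1.4, 0.8, 0.8]
opening: 0.299
```

```bash
python3 -c "
from h import *
plan(-102,36,200)"
```

```text
clock 1.97 tip in warmer [-331.3 -391.8  231.3] rot [ 3.141 -0.     0.24 ] F [1.4 0.8 0.8] op 0.3
goal [444.7 110.7 222. ] inc [ 0.5718 -1.0702  0.0781] [ 0.0002 -0.0002 -0.0014]
```

Request:
carry_out(increments=[[[0.53,-1,0,0,0,0],[0.53,-1,0,0,0,0],[0.53,-1,0,0,0,0],[0.53,-1,0,0,0,0],[0.53,-1,0,0,0,0]]])

```text
clock: 2.38
eef_pos: [375.0, -157.4, 253.6]
tcp_rot: [3.141, -0.001, 0.24]
contact_force: [1.8, -0.1, 0.2]
opening: 0.003
```

```bash
python3 -c "
from h import *
plan(-102,36,200)"
```

```text
clock 2.38 tip in warmer [-233.6 -207.7  231.6] rot [ 3.141e+00 -1.000e-03  2.400e-01] F [ 1.8 -0.1  0.2] op 0.0
goal [444.7 110.7 222. ] inc [ 0.3283 -0.6097  0.079 ] [ 0.0005 -0.0008 -0.0011]
```

Request:
carry_out(increments=[[[0.328,-0.61,0.08,0,0,0],[0.328,-0.61,0.08,0,0,0],[0.328,-0.61,0.08,0,0,0],[0.328,-0.61,0.08,0,0,0],[0.328,-0.61,0.08,0,0,0]]])

```text
clock: 2.8
eef_pos: [427.0, 43.3, 229.6]
tcp_rot: [3.141, -0.001, 0.24]
contact_force: [2.2, -0.3, -0.4]
opening: -0.002
```

```bash
python3 -c "
from h import *
plan(-102,36,85)"
```

```text
clock 2.8 tip in warmer [-135.3  -25.2  207.6] rot [ 3.141e+00 -1.000e-03  2.400e-01] F [ 2.2 -0.3 -0.4] op -0.0
goal [444.7 110.7 107. ] inc [ 0.0827 -0.1532  0.3065] [ 0.0003 -0.0011 -0.0005]
```

Request:
carry_out(increments=[[[0.083,-0.153,0.1,0,0,0],[0.083,-0.153,0.2,0,0,0],[0.083,-0.153,0.306,0,0,0],[0.083,-0.153,0.306,0,0,0],[0.083,-0.153,0.306,0,0,0]]])

```text
clock: 3.22
eef_pos: [441.6, 108.9, 102.9]
tcp_rot: [-3.141, 0.007, 0.242]
contact_force: [-1.0, 0.4, 0.4]
opening: -0.001
```

```bash
python3 -c "
from h import *
f=optics.grab_frame('wrist'); save('w1',f)
f=optics.grab_frame('top'); cv2.imwrite('pics/t1.png',cv2.resize(f['img'][180:300,200:380,::-1],(720,480)))
plan(-102,36,60)"
```

```text
clock 3.32 tip in warmer [-103.1   34.    84.9] rot [3.142e+00 2.000e-03 2.410e-01] F [0.2 0.3 0.4] op -0.0
goal [444.7 110.7  82. ] inc [ 0.0029 -0.0051  0.0623] [ 0.0001  0.002  -0.0001]
```

View pics/w1.png

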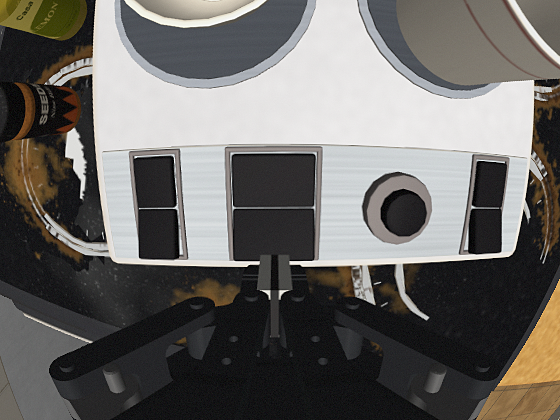

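View pics/t1.png

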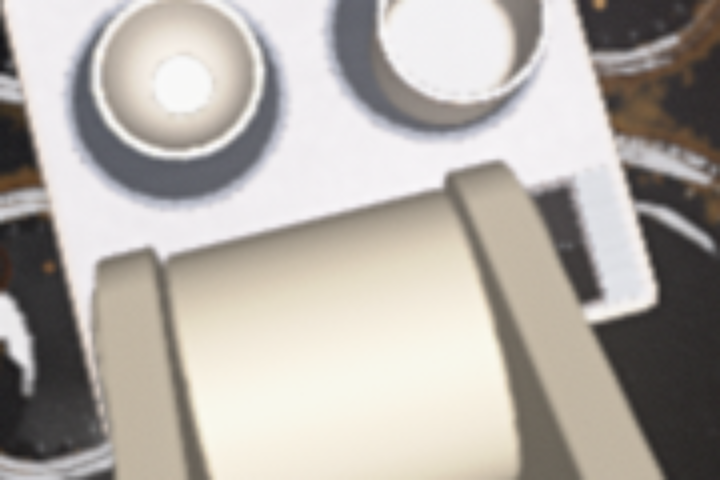

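The wrist view shows the closed tips at (275,265) behind and laterally in line with the main switch's near half (275,232). The offset is parallax. I'll check the switch positions from this second view.

```bash
python3 -c "
from h import *
f=optics.grab_frame('wrist')
F=210/np.tan(np.radians(f['fov_y']/2))
c,s=np.cos(YAW),np.sin(YAW)
for n in ['main_switch','left_switch','right_switch','start']:
    d=nets.trace(n,'wrist')
    if not d: print(n,'none');continue
    d=d[0]
    v,u=np.nonzero(d['mask']);z=f['range_z'][v,u];k=z>0;u,v,z=u[k],v[k],z[k]
    x=u-f['cx'];y=v-f['cy'];rr=np.hypot(x,y)+1e-9;t=np.tan(rr/F)*z/rr
    P=(np.stack([x*t,y*t,z],-1)-f['t'])@f['R']
    e=P[:,:2]-T; W=np.c_[c*e[:,0]+s*e[:,1],-s*e[:,0]+c*e[:,1],P[:,2]]
    print(n,round(d['confidence'],2),len(u),np.percentile(W,[1,50,99],axis=0).round(1).tolist())
plan(-102,36,60)"
```

```text
main_switch 0.65 7991 [[-109.4, 12.7, 46.8], [-80.4, 35.0, 50.8], [-52.4, 57.0, 58.6]]
left_switch 0.84 3876 [[-110.9, 91.5, 45.5], [-82.9, 102.2, 50.9], [-52.7, 114.9, 58.8]]
right_switch 0.73 2869 [[-109.5, -118.3, 44.7], [-82.2, -103.0, 50.5], [-51.6, -93.3, 59.2]]
start 0.7 1649 [[-93.6, -49.2, 56.9], [-80.3, -35.0, 66.6], [-69.4, -24.5, 68.3]]
clock 3.57 tip in warmer [-101.6   33.4   86.7] rot [ 3.142e+00 -3.000e-03  2.390e-01] F [ 0.6 -0.3  0.2] op -0.0
goal [444.7 110.7  82. ] inc [-0.0012 -0.0064  0.0668] [ 0.     -0.0031 -0.0015]
```

Request:
carry_out(increments=[[[0,-0.005,0.03,0,0,0],[0,-0.005,0.05,0,0,0],[0,-0.005,0.06,0,0,0],[0,-0.005,0.07,0,0,0],[0,-0.005,0.075,0,0,0]]])

```text
clock: 3.98
eef_pos: [443.8, 110.3, 76.8]
tcp_rot: [3.142, 0.001, 0.24]
contact_force: [-0.3, -1.0, 1.6]
opening: 0.002
```

```bash
python3 -c "
from h import *
plan(-102,36,48)"
```

```text
clock 3.98 tip in warmer [-102.9   35.8   54.8] rot [3.142e+00 1.000e-03 2.400e-01] F [-0.3 -1.   1.6] op 0.0
goal [444.7 110.7  70. ] inc [ 0.0023 -0.0006  0.0169] [ 0.      0.0005 -0.0008]
```

Contact as expected. Pressing on in small steps.

Request:
carry_out(increments=[[[0,0,0.005,0,0,0],[0,0,0.009,0,0,0],[0,0,0.013,0,0,0],[0,0,0.016,0,0,0],[0,0,0.017,0,0,0]]])

```text
clock: 4.4
eef_pos: [443.9, 110.5, 70.0]
tcp_rot: [3.142, 0.0, 0.24]
contact_force: [-0.4, -1.5, 2.6]
opening: 0.002
```

```bash
python3 -c "
from h import *
plan(-102,36,48)"
```

```text
clock 4.4 tip in warmer [-102.8   35.9   48. ] rot [3.142 0.    0.24 ] F [-0.4 -1.5  2.6] op 0.0
goal [444.7 110.7  70. ] inc [ 0.002  -0.0002  0.0001] [ 0.      0.0002 -0.0005]
```

Request:
carry_out(increments=[[[0,0,0.002,0,0,0],[0,0,0.003,0,0,0],[0,0,0.004,0,0,0],[0,0,0.004,0,0,0]]])

```text
clock: 4.73
eef_pos: [444.0, 110.5, 69.7]
tcp_rot: [3.142, 0.0, 0.24]
contact_force: [-6.6, -3.1, 22.0]
opening: 0.002
```

```bash
python3 -c "
from h import *
plan(-102,36,80)"
```

```text
clock 4.73 tip in warmer [-102.7   35.9   47.7] rot [3.142 0.    0.24 ] F [-6.6 -3.1 22. ] op 0.0
goal [444.7 110.7 102. ] inc [ 0.0018 -0.0002 -0.0808] [ 0.      0.0001 -0.0005]
```

Hard stop at tip z 47.7 with 22 N, so the main switch is fully on. Next I lift and go across to the right switch.

Request:
carry_out(increments=[[[0,0,-0.06,0,0,0],[0,0.05,-0.12,0,0,0],[0,0.15,-0.12,0,0,0],[0,0.25,-0.12,0,0,0],[0.002,0.353,-0.12,0,0,0]]])

```text
clock: 5.15
eef_pos: [479.1, -27.7, 117.4]
tcp_rot: [3.141, -0.002, 0.242]
contact_force: [1.0, 0.8, -0.5]
opening: 0.001
```

Request:
carry_out(increments=[[[0,0,0,0,0,0],[0,0,0,0,0,0],[0,0,0,0,0,0]]])

```text
clock: 5.4
eef_pos: [478.1, -26.4, 116.4]
tcp_rot: [-3.141, 0.0, 0.239]
contact_force: [0.4, -0.2, 0.2]
opening: -0.004
```

```bash
python3 -c "
from h import *
f=optics.grab_frame('wrist'); save('w2',f)
plan(-102,-104.5,57)"
```

```text
clock 5.45 tip in warmer [-102.2 -104.5   94.4] rot [-3.141  0.     0.24 ] F [-0.2 -0.4  0.9] op -0.0
goal [478.2 -25.7  79. ] inc [ 0.0007 -0.      0.0935] [-0.0004  0.0005 -0.0005]
```

View pics/w2.png

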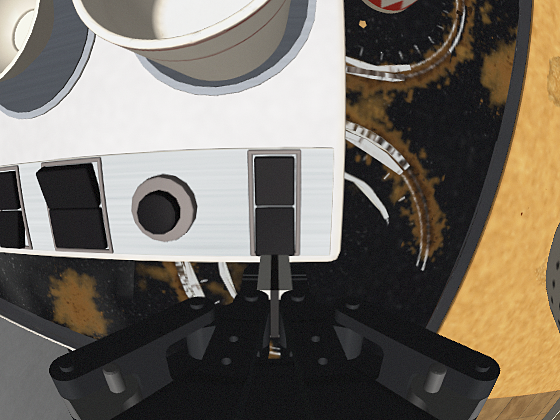

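The main switch (75,190) now has its far half raised, so it is on. The tips at (275,262) line up with the right switch (275,230). Pressing down.

Request:
carry_out(increments=[[[0,0,0.04,0,0,0],[0,0,0.07,0,0,0],[0,0,0.085,0,0,0],[0,0,0.093,0,0,0],[0,0,0.1,0,0,0]]])

```text
clock: 5.87
eef_pos: [477.9, -25.5, 76.3]
tcp_rot: [-3.141, 0.001, 0.242]
contact_force: [-0.7, 0.5, 1.8]
opening: -0.002
```

Request:
carry_out(increments=[[[0,0,0.005,0,0,0],[0,0,0.01,0,0,0],[0,0,0.014,0,0,0],[0,0,0.017,0,0,0],[0,0,0.018,0,0,0]]])

```text
clock: 6.28
eef_pos: [478.7, -26.4, 69.8]
tcp_rot: [-3.142, -0.0, 0.24]
contact_force: [-2.9, 2.0, 13.5]
opening: 0.001
```

```bash
python3 -c "
from h import *
plan(-102,-104.5,47.7)"
```

```text
clock 6.28 tip in warmer [-101.7 -105.3   47.8] rot [-3.142 -0.     0.24 ] F [-2.9  2.  13.5] op 0.0
goal [478.2 -25.7  69.7] inc [-0.0007 -0.0019  0.0003] [-0.0001 -0.0004 -0.0008]
```

Hard stop again (13.5 N at z 47.8). Now to the start button.

Request:
carry_out(increments=[[[0,0,-0.06,0,0,0],[0,0,-0.12,0,0,0],[0.025,-0.08,-0.12,0,0,0],[0.05,-0.173,-0.12,0,0,0],[0.05,-0.173,-0.12,0,0,0]]])

```text
clock: 6.7
eef_pos: [482.4, 49.6, 118.3]
tcp_rot: [-3.141, -0.003, 0.242]
contact_force: [0.5, 0.9, -0.2]
opening: -0.003
```

Request:
carry_out(increments=[[[0,0,0,0,0,0],[0,0,0,0,0,0],[0,0,0,0,0,0]]])

```text
clock: 6.95
eef_pos: [481.2, 44.8, 117.2]
tcp_rot: [3.141, 0.0, 0.24]
contact_force: [-0.3, -0.5, 0.1]
opening: 0.0
```

```bash
python3 -c "
from h import *
f=optics.grab_frame('wrist'); save('w3',f)
plan(-81.5,-36,66)"
```

```text
clock 7.0 tip in warmer [-82.3 -36.9  95.2] rot [3.141 0.    0.239] F [-0.9  0.3  0.6] op 0.0
goal [481.7  45.7  88. ] inc [ 0.0019 -0.0023  0.0731] [ 0.0001  0.0003 -0.0015]
```

View pics/w3.png

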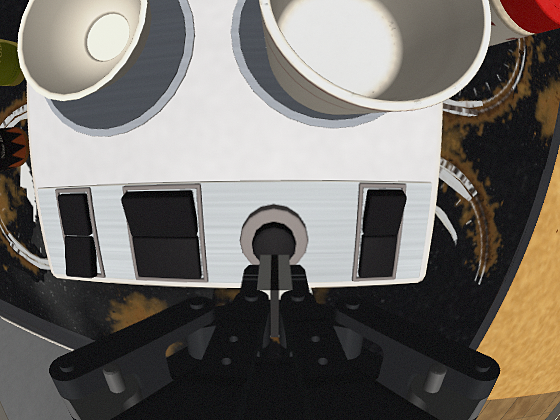

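The main switch (165,235) and right switch (380,230) both have far halves raised (on). The left switch (78,235) is still off. The tip at (275,262) is in front of the button (273,237), which fits the parallax. Pressing to about 5.5–6 mm.

Request:
carry_out(increments=[[[0.002,-0.002,0.035,0,0,0],[0.002,-0.002,0.06,0,0,0],[0.002,-0.002,0.07,0,0,0],[0.002,-0.002,0.078,0,0,0],[0.002,-0.002,0.082,0,0,0]]])

```text
clock: 7.42
eef_pos: [481.4, 46.0, 84.1]
tcp_rot: [-3.142, 0.002, 0.24]
contact_force: [-1.9, -0.7, 3.0]
opening: 0.003
```

Request:
carry_out(increments=[[[0,0,0.004,0,0,0],[0,0,0.007,0,0,0],[0,0,0.009,0,0,0],[0,0,0.009,0,0,0]]])

```text
clock: 7.75
eef_pos: [481.9, 46.4, 81.1]
tcp_rot: [3.141, 0.0, 0.241]
contact_force: [-1.5, -2.3, 3.7]
opening: 0.002
```

```bash
python3 -c "
from h import *
plan(-81.5,-36,59)"
```

```text
clock 7.75 tip in warmer [-81.2 -35.4  59.1] rot [3.141 0.    0.241] F [-1.5 -2.3  3.7] op 0.0
goal [481.7  45.7  81. ] inc [-0.0007  0.0016  0.0003] [ 0.0001  0.0001 -0.0005]
```

One more millimetre, to feel the stop.

Request:
carry_out(increments=[[[0,0,0.002,0,0,0],[0,0,0.004,0,0,0],[0,0,0.004,0,0,0]]])

```text
clock: 8.0
eef_pos: [482.0, 46.4, 80.7]
tcp_rot: [3.141, -0.0, 0.241]
contact_force: [-7.0, -3.0, 21.0]
opening: -0.005
```

Request:
carry_out(increments=[[[0,0,-0.06,0,0,0],[0,0,-0.15,0,0,0],[-0.05,0,-0.25,0,0,0],[-0.1,0,-0.3,0,0,0],[-0.18,0,-0.3,0,0,0]]])

```text
clock: 8.42
eef_pos: [416.2, 29.9, 204.1]
tcp_rot: [3.14, -0.011, 0.241]
contact_force: [1.1, 0.1, -0.4]
opening: 0.004
```

Request:
carry_out(increments=[[[-0.1,0,0,0,0,0],[-0.1,0,0,0,0,0],[-0.1,0,0,0,0,0],[-0.1,0,0,0,0,0]]])

```text
clock: 8.75
eef_pos: [374.1, 20.0, 199.9]
tcp_rot: [3.141, -0.002, 0.24]
contact_force: [0.2, -0.7, -0.2]
opening: 0.004
```

```bash
python3 -c "
from h import *
f=optics.grab_frame('wrist'); save('w4',f)
f=optics.grab_frame('scene'); cv2.imwrite('pics/s4.png',cv2.resize(f['img'][130:300,180:380,::-1],(700,595)))
F=210/np.tan(np.radians(f['fov_y']/2))
for n in ['mug','start_top','dish']: print(n,[np.round(d['point']).tolist() for d in nets.tip_of(n,'scene')[:1]],[np.round(d['point']).tolist() for d in nets.tip_of(n,'wrist')[:1]])
plan(-81.5,-36,59)"
```

```text
mug [[619.0, 34.0, 43.0]] []
start_top [[482.0, 45.0, 68.0]] [[483.0, 47.0, 65.0]]
dish [] [[431.0, 172.0, 52.0]]
clock 9.15 tip in warmer [-192.9  -35.2  177.2] rot [-3.141  0.     0.241] F [-0.1  0.  -0.5] op 0.0
goal [481.7  45.7  81. ] inc [0.2786 0.002  0.2953] [-0.0001  0.0005 -0.0005]
```

View pics/w4.png

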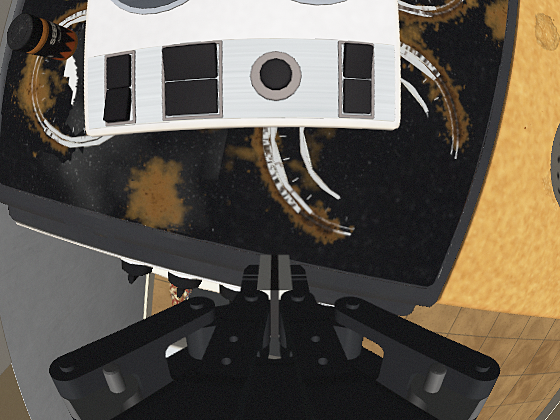

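View pics/s4.png

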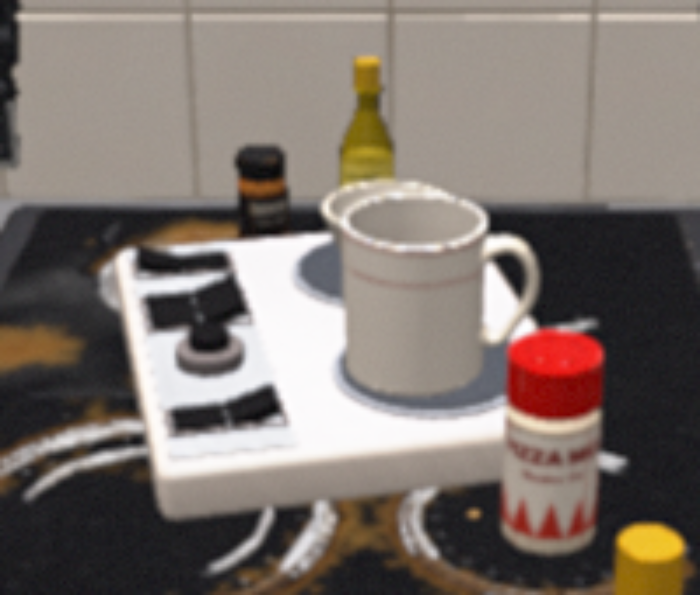

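The main switch (195,300) and right switch (225,408) have their near halves level and far halves up. The left switch (185,262) still has its near half up, so it is off. The button (208,330) is up again, the mug is where it was, and the gripper is clear. Handing in.

```bash
python3 -c "
from h import *
print(sense()['qvel'].round(3)); print(r.sign_off())"
```

```text
[-0.002 -0.004  0.006  0.001  0.002  0.   ]
the job is handed in; nothing more can be done
None
```

I set the warmer going for the mug, which stands on the right plate, and handed the job in at about 9 s; no verdict came back. With the closed fingertips I did the three steps in order:

1. **Main switch:** pushed its near half down to the hard stop (tip at z 47.7 mm, 22 N).
2. **Narrow right switch:** pushed its near half down to the hard stop (z 47.8 mm, 13.5 N).
3. **Start button:** pressed it fully down to the stop (tip at z 58.7 mm, 21 N) and let it come up again.

The last pictures show the main and right switches on and the left switch off. The start button is up, with its top measured at 65 to 68 mm. The mug was measured at (619, 34, 43), within about 3 mm of its first readings, and the arm was clear of everything and still.

Two network checks did not come through at the end. The dish was not found in the scene camera, and the wrist camera's dish reading was plainly wrong because it fell on the left switch. The wrist camera did not find the mug either. The dish's final place is therefore unmeasured, though the arm never went near it.

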